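# Turn the eraser tray round in its sprung caddy

## Robot

A 6-joint arm with a two-finger parallel gripper is mounted at the origin on a cart in front of the work surface, level with it; the furniture and walls round the work are solid. World frame = base frame: x ahead of the robot, y to its left, z up, the work surface at z = 0. Lengths are in m, angles in rad, forces in N, time in s.
With the tool pointing down it reaches from about 0.25 to 0.775 m from the base axis. Payload 4 kg.
Tool frame: the origin (TCP) lies midway between the tips of the shut fingers; the grasp point (between the pads) lies 19 mm behind it (env.pinch_z is the distance from the TCP to the grasp point, in m); z points along the fingers, y is the line along which they close (so a half turn about z gives the same grasp; the last joint's range is limited). The gripper opens to 85 mm and grips with 20 to 120 N. Pads are 22 mm wide; open, the fingers measure 114 mm over their backs; the gripper's body (76 mm by 85 mm) begins 54 mm behind the grasp point. The pads swing forward as they close: fully open they stand 13 mm farther back than shut.
Start: joints at [-1.339, 0.087, 1.371, -0, 1.684, -0.103], TCP at [0.181, -0.519, 0.231] pointing down, gripper open.
Joint ranges: [-3.1, 3.1], [-0.76, 2.03], [0.27, 2.55], [-1.08, 4.22], [0.17, 2.65], [-2.57, 2.57]. Speed limits (rad/s): [2.79, 2.79, 3.14, 3.14, 3.14, 3.14].

## Interface

Orientations are given as a 3x3 rotation matrix whose columns are the frame's x, y, z axes.
In Python, from plant import env gives the robot as it stands. The module is installed in compiled form; this text tells all that it offers.
- The arm moves only by the shell command python3 -m inch 'ROWS' [OPENING] [FORCE]. ROWS is JSON, one flat list of numbers, 6 for each row, row after row: the shift along the tool's x, y, z in m, then the turn, a rotation vector about the tool's x, y, z in rad. In form: [x, y, z, rx, ry, rz, x, y, z, rx, ry, rz, ...]. A call has exactly 5 rows; each row is the pose to reach, as a shift and turn from the pose commanded when the call began, along the tool's axes at that moment; what a row does not reach only later rows make up. A row lasts 1/8 s, in which the tool goes at most 62.5 mm and 10.7 degrees, less where a joint would pass 70% of its speed; a pose out of reach is approached as far as the arm can. A call with a gripper value outside its range is refused whole. OPENING is the gripper's target within -1 to 1 (shut at 1, half-way at 0, fully open at -1), set as the call begins (- or left out, the last holds). The fingers move at their own pace and stop on an object; FORCE is the grip in N (left out, the last holds). Time passes only in rows, so rows that repeat a pose let the fingers close, or fill a call up. It gives the time, the measured TCP pose, the force, the opening and the grip force at its end, in the units of the state.
- env.sense(): the state, without advancing time (a new reading comes with each control period).
- env.get_image(name): name is "scene" or "side" or "wrist"; returns a dict with "color" (480x640x3 uint8, red, green, blue), "range_z" (480x640 float32, m along the optical axis (not along the pixel's ray), 0 where there is no reading), "fx", "fy", "cx", "cy" (pixels), "extrinsics" (4x4, takes a point from world to camera coordinates); the wrist camera has in their place "hand_eye" (4x4, takes a point from camera to tool coordinates, whose origin is the TCP and whose axes are the flange's). Camera axes: x right, y down, z forward; pixel columns grow to the right and rows downward; lengths in m; the calibration is good to about 2 mm. A picture is of the moment at which its call begins: read the wrist's pose just before it.
- env.close_job(): hands the job in; it is judged then, once.
The state is a dict: "time": time; "joint_pos": joint angles; "qvel": joint speeds; "effort": joint torques, N m; "eef_pos": TCP position; "ee_rot": TCP orientation; "wrist_force": force on the tool from outside, world axes, zero at the start; "wrist_torque": the same for the moment, N m; "width": opening from 0.0 (shut) to 1.0 (fully open); "grip_force": force on a finger pad.
Only numpy, scipy, OpenCV 4.12 (cv2) and the standard library are available. Lean on these libraries where they do the work, as an engineer would, in place of code of your own. Each camera call takes 0.05 s, during which the arm holds its last target. There are 200 camera calls.

## Task

The white tray has been put into its wooden caddy the wrong way round. It is held between the green keeper lip at one end and a sprung black pad at the other: push it against the pad to free it from the lip, lift it clear, turn it half a turn and put it back fully home, flat on the caddy's floor, with its green end tucked right under the green lip. Keep the eraser and the clothes peg in the tray, and leave the other things on the table where they are.

Things in the scene. Friction and masses are not known exactly. Their poses are not given: they have to be found in the camera images.
- caddy: Open wooden box fixed to the table, 182 mm long (x), 103 wide (y). Origin on the table, under the middle of the home tray. x axis points from the green lip (-x end) to the sprung pad (+x end), z up. Floor top at z 6 mm. Side walls: inner faces at y +-43.5, tops at z 34, flared (1.5 mm clearance a side). Lip end wall: inner face at x -70.
- lip_edge (a point): Middle of the free top edge of the green keeper lip, at x -63, z 39 mm in the caddy's frame. The lip overhangs the cavity by 7 mm from the end wall, 103 mm wide, 5 mm thick, underside at z 34. The tray's end sits under it, so the home tray cannot be lifted straight up. Axes as the caddy's.
- spring_housing (a point): Top centre of the spring housing (x 88 to 104 mm, top z 60). Before it is a slippery black pad 64 mm wide, z 6 to 56, face at x +70.3 at rest. It yields up to 9 mm toward +x, 6 N to start, about 10 N at its hard stop, and springs back. Only with the pad within 2 mm of its stop is the tray free of the lip; it can be pushed in with the tray above lip height, then the tray lowered. Axes as the caddy's.
- tray_grip (a point): Centre of the handle bar of the white tray, 56 mm above the tray's underside, over its middle. Bar: 12 mm thick (tray's x), 80 long (tray's y), 20 tall. Tray: 140 mm long (x), 84 wide (y), walls 26 high, 0.2 kg. Axes are the tray's: x points to its green end, which is at the pad at the start. When the tray is home this point is at x 0, y 0, z 62 mm in the caddy's frame.
- tray_green_end (a point): Middle of the outer face of the tray's green end wall (green strip on the rim, green patch on the end, green floor in that half), 70 mm along the tray's x from its middle and 13 mm above its underside.
- eraser_mid (a point): Centre of the eraser (blue sleeve, 21x45x13 mm) lying loose in the green half of the tray.
- peg_mid (a point): Centre of the wooden clothes peg (15x72x12 mm) lying loose in the white half of the tray.
- tube_blue_mid (a point): Centre of a paint tube with a blue cap, 38x112x25 mm, lying on the table; leave alone.
- glue_stick_a_mid (a point): Centre of a red and white glue stick, 26x92x26 mm, lying on the table; leave alone.
- tray: The tray itself; origin at the middle of its underside, axes as for its handle point.

How it is judged:
On the way:
1. the tray is lifted clear, its underside above the lip (z of tray_grip in the frame of caddy above 0.098 m), for 0.1 s.
At the end, for the whole second after the job is handed in: The tray is released and at rest, flat on the caddy's floor (within 2 mm, tilt under 0.03 rad), green end tucked under the green lip (within 2 mm of home along the caddy, 3 mm across), with the eraser and the peg in it (x of tray_grip in the frame of caddy between -0.002 and 0.002 m and y of tray_grip in the frame of caddy between -0.003 and 0.003 m and z of tray_grip in the frame of caddy between 0.058 and 0.0642 m and x of tray_green_end in the frame of caddy below -0.066 m and angle between tray_grip's own z axis and vertical below 0.03 rad and x of eraser_mid in the frame of tray_grip between -0.07 and 0.07 m and y of eraser_mid in the frame of tray_grip between -0.042 and 0.042 m and z of eraser_mid in the frame of tray_grip between -0.056 and -0.02 m and x of peg_mid in the frame of tray_grip between -0.07 and 0.07 m and y of peg_mid in the frame of tray_grip between -0.042 and 0.042 m and z of peg_mid in the frame of tray_grip between -0.056 and -0.02 m and linear speed of tray below 0.01 m/s and angular speed of tray below 0.05 rad/s); the robot touches nothing.
It fails at once if the blue paint tube or the glue stick is shifted by more than 3 cm (distance of any of tube_blue_mid, glue_stick_a_mid from where it was at the start of the episode above 0.03 m).
It also fails if it takes over 72 s, if anything falls off the work surface, if the arm or the gripper's body presses on something with over 40 N, if the wrist force passes 120 N, or if a joint passes its speed limit or range.

## Working session

There is one attempt and no reset: what is moved stays moved. The work goes in short steps, Python scripts to look and compute and a shell command to move; the robot and the scene stay as the last step left them, time stands still between calls to the robot, and variables do not carry over. Pictures are saved under pics/ and viewed, at most 10 in all, crops included, and the job is handed in when it is done.

```bash
mkdir -p pics; cat > h.py <<'E'
import numpy as np, cv2
from plant import env
def snap(n,f):
    s=env.sense(); im=env.get_image(n); cv2.imwrite(f,im["color"][:,:,::-1])
    if n=="wrist":
        T=np.eye(4);T[:3,:3]=s["ee_rot"];T[:3,3]=s["eef_pos"];im["W"]=T@im["hand_eye"]
    else: im["W"]=np.linalg.inv(im["extrinsics"])
    np.savez(f[:-4]+".npz",**{k:im[k] for k in("range_z","fx","fy","cx","cy","W")}); return im
def pts(f,uv):
    d=np.load(f[:-4]+".npz")
    for u,v in uv:
        z=np.median(d["range_z"][v-1:v+2,u-1:u+2]); p=d["W"]@[(u-d["cx"])/d["fx"]*z,(v-d["cy"])/d["fy"]*z,z,1]
        print((u,v),np.round(p[:3],4))
E
python3 -c "
from h import *
snap('scene','pics/s1.png')
snap('side','pics/s2.png')
s=env.sense();print(s['eef_pos'],s['ee_rot'],s['width'],s['time'],env.pinch_z)"
```

```text
[ 0.18060483 -0.51902606  0.2302434 ] [[ 9.44478101e-01  3.28574030e-01 -4.72174102e-04]
 [ 3.28574306e-01 -9.44476051e-01  1.97836930e-03]
 [ 2.04083642e-04 -2.02367076e-03 -9.99997932e-01]] 0.9997563743405253 0.1 0.0187
```

View pics/s1.png

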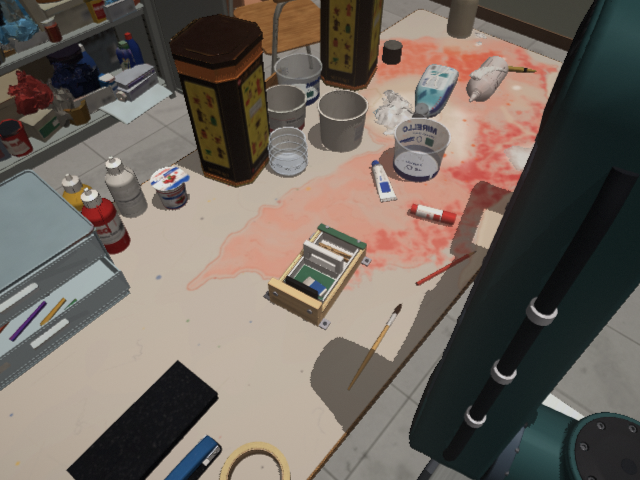

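The caddy is at about (318,275): the lip is at its far end (340,237), the spring housing at the near end (296,300), and the handle bar at (322,258). The tube (383,180) and glue stick (432,214) lie clear beyond the lip.

```bash
python3 -c "
import cv2
a=cv2.imread('pics/s1.png');cv2.imwrite('pics/c1.png',cv2.resize(a[215:335,250:390],None,fx=5,fy=5,interpolation=2))
"
```

```text
(no output)
```

View pics/c1.png

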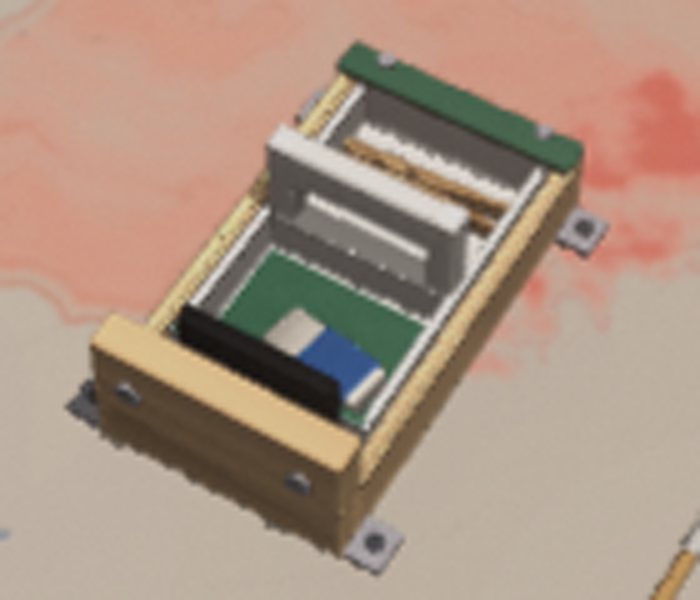

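View pics/s2.png

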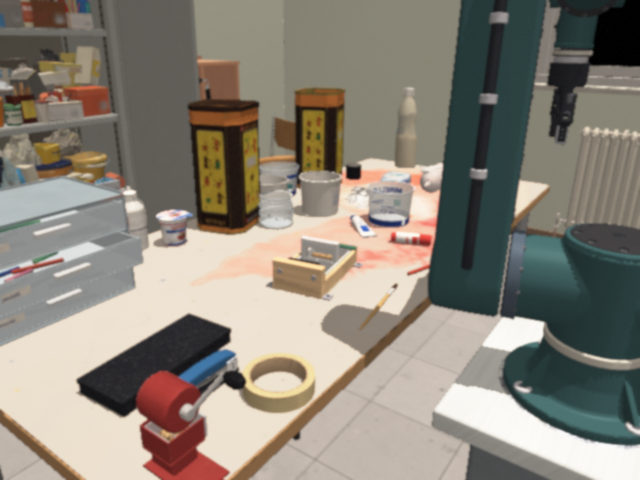

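The crop shows the lip's top centre at about (342,236), the housing's top centre at (296,294) and the handle's top centre at (323,250). The eraser is in the near (green) half, the peg in the far half. The side view agrees.

```bash
python3 -c "
from h import *
pts('pics/s1.png',[(342,236),(330,230),(357,243),(296,294),(276,286),(316,304),(323,250),(312,246),(335,256),(383,180),(432,214)])"
```

```text
(342, 236) [ 0.5123 -0.1624  0.0376]
(330, 230) [ 0.5393 -0.1583  0.038 ]
(357, 243) [ 0.4789 -0.1668  0.0396]
(296, 294) [0.4797 0.0012 0.0582]
(276, 286) [0.5161 0.0127 0.0595]
(316, 304) [ 0.4406 -0.0062  0.0587]
(323, 250) [ 0.5012 -0.0935  0.0703]
(312, 246) [ 0.5222 -0.0873  0.0702]
(335, 256) [ 0.4758 -0.0969  0.0713]
(383, 180) [ 0.5566 -0.3585  0.0157]
(432, 214) [ 0.419  -0.3414  0.0199]
```

```bash
python3 -m inch '[0.03,-0.02,0,0,0,0, 0.075,-0.05,0,0,0,0, 0.12,-0.08,0,0,0,0, 0.165,-0.11,0,0,0,0, 0.21,-0.14,0,0,0,0]' -1
python3 -m inch '[0.045,-0.03,0,0,0,0.03, 0.09,-0.06,0,0,0,0.06, 0.135,-0.09,0,0,0,0.1, 0.18,-0.12,0,0,0,0.13, 0.225,-0.155,0,0,0,0.13]'
python3 -c "
from h import *
snap('wrist','pics/w1.png')
s=env.sense();print(s['eef_pos'],s['ee_rot'],s['joint_pos'],s['time'])"
```

```text
time: 0.72
eef_pos: [0.3337, -0.3166, 0.2308]
ee_rot: [[0.945, 0.328, -0.0], [0.328, -0.945, 0.001], [-0.0, -0.001, -1.0]]
wrist_force: [0.4, -0.8, -0.4]
width: 1.0
grip_force: 0.0
time: 1.35
eef_pos: [0.4953, -0.0964, 0.2307]
ee_rot: [[0.979, 0.203, -0.001], [0.203, -0.979, -0.0], [-0.001, 0.0, -1.0]]
wrist_force: [0.4, -0.7, 0.3]
width: 0.999
grip_force: 0.0
[ 0.49810293 -0.09002432  0.2304384 ] [[ 0.9776411   0.21026987  0.0021141 ]
 [ 0.21025211 -0.97762491  0.00660207]
 [ 0.00345502 -0.00600996 -0.99997597]] [-0.29533508 -0.01119421  1.47419047  0.00697202  1.67849282  1.06436653] 1.4
```

View pics/w1.png

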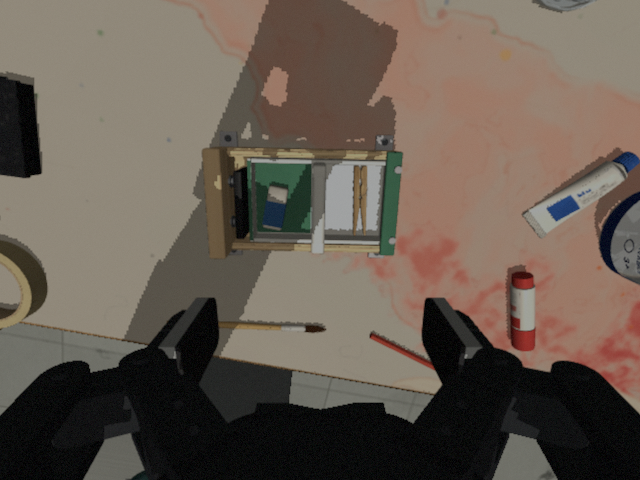

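The caddy fills (205–402, 149–257): lip on the right, housing on the left, handle bar vertical at column 319. I'll enlarge it for accuracy.

```bash
python3 -c "
from h import *
snap('wrist','pics/w2.png')
a=cv2.imread('pics/w2.png');cv2.imwrite('pics/c2.png',cv2.resize(a[130:265,195:415],None,fx=3.6,fy=3.6,interpolation=2))
s=env.sense();print(s['eef_pos'],s['ee_rot'])"
```

```text
[ 0.49630879 -0.09327118  0.23035621] [[ 9.77560026e-01  2.10656311e-01 -5.60901060e-04]
 [ 2.10657056e-01 -9.77556238e-01  2.72161143e-03]
 [ 2.50122930e-05 -2.77869630e-03 -9.99996139e-01]]
```

View pics/c2.png

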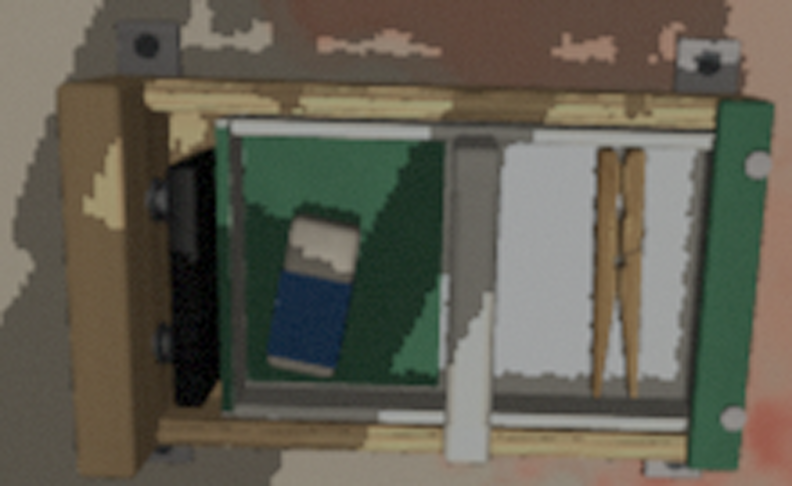

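```bash
cat > pl.py <<'E'
from h import *
def pl(f,uv,z,ox=0,oy=0,s=1):
    d=np.load(f); W=d["W"]; o=[]
    for u,v in uv:
        r=W[:3,:3]@[((ox+u/s)-d["cx"])/d["fx"],((oy+v/s)-d["cy"])/d["fy"],1]; o.append((W[:3,3]+r*(z-W[2,3])/r[2])[:2])
    return np.array(o)
E
python3 -c "
from pl import *
f='pics/w2.npz';k=(195,130,3.6)
h=pl(f,[(454,140),(500,140),(445,461),(489,461)],.072,*k)
l=pl(f,[(718,100),(774,104),(690,468),(740,468)],.039,*k)
g=pl(f,[(62,88),(122,82),(80,472),(135,472)],.060,*k)
for n,p in(('handle',h),('lip',l),('house',g)):
    e=(p[0]+p[1]-p[2]-p[3])/2; print(n,p.round(4).tolist(),'c',p.mean(0),'len',np.linalg.norm(e),'w',np.linalg.norm((p[0]+p[2]-p[1]-p[3])/2),'ang',np.degrees(np.arctan2(e[1],e[0])))
d=g.mean(0)-l.mean(0);print(np.linalg.norm(d),np.degrees(np.arctan2(d[1],d[0]))-90)
pts('pics/w2.png',[(326,190),(404,180),(404,230),(215,180),(215,240)])
"
```

```text
handle [[0.5421, -0.0811], [0.5444, -0.0919], [0.4624, -0.096], [0.4648, -0.107]] c [ 0.50341078 -0.09398381] len 0.08107995809624405 w 0.0111260470553094 ang 10.641853038582497
lip [[0.5639, -0.1471], [0.566, -0.1617], [0.4635, -0.1668], [0.4666, -0.1807]] c [ 0.51498114 -0.16404569] len 0.1017149948433459 w 0.014476606645494097 ang 10.95773687701516
house [[0.5331, 0.0153], [0.5377, 0.0011], [0.4345, -0.0018], [0.4376, -0.0162]] c [ 4.85715341e-01 -4.03277850e-04] len 0.10085659361429114 w 0.01481680224854891 ang 9.84158570391665
0.16623876472893004 10.139578647298961
(326, 190) [ 0.5255 -0.0891  0.0733]
(404, 180) [ 0.5458 -0.1612  0.0405]
(404, 230) [ 0.4901 -0.1864  0.0014]
(215, 180) [0.5116 0.0096 0.0617]
(215, 240) [0.4554 0.0028 0.0607]
```

```bash
python3 -m inch '[0.002,0.001,0.025,0,0,0.01, 0.004,0.002,0.055,0,0,0.02, 0.006,0.0026,0.085,0,0,0.033, 0.0063,0.0026,0.11,0,0,0.033, 0.0063,0.0026,0.13,0,0,0.033]' -1
python3 -m inch '[0,0,0.02,0,0,0, 0,0,0.04,0,0,0, 0,0,0.053,0,0,0, 0,0,0.057,0,0,0, 0,0,0.057,0,0,0]'
python3 -c "
from pl import *
s=env.sense();print(s['eef_pos'],s['ee_rot'][:2,0])
snap('wrist','pics/w3.png')"
```

```text
time: 2.08
eef_pos: [0.5001, -0.0997, 0.0995]
ee_rot: [[0.985, 0.17, -0.003], [0.17, -0.985, 0.0], [-0.002, -0.001, -1.0]]
wrist_force: [-0.3, -0.6, -0.1]
width: 1.0
grip_force: 0.0
time: 2.7
eef_pos: [0.5014, -0.0994, 0.0445]
ee_rot: [[0.985, 0.171, 0.0], [0.171, -0.985, -0.0], [0.0, 0.0, -1.0]]
wrist_force: [-0.0, -0.2, -0.8]
width: 0.999
grip_force: 0.0
[ 0.50140521 -0.09941918  0.04447798] [0.98531034 0.17077332]
```

View pics/w3.png

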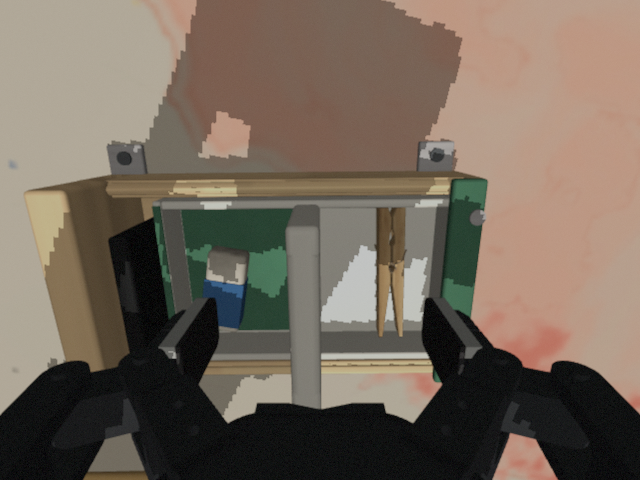

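The fingers straddle the bar (column 305, finger midpoint about 319), so I'll shift about 4.6 mm toward tool -y and close.

```bash
python3 -m inch '[0.001,-0.002,0.001,0,0,0, 0.0024,-0.0046,0.0015,0,0,0, 0.0024,-0.0046,0.0015,0,0,0, 0.0024,-0.0046,0.0015,0,0,0, 0.0024,-0.0046,0.0015,0,0,0]' -1
python3 -m inch '[0,0,0,0,0,0, 0,0,0,0,0,0, 0,0,0,0,0,0, 0,0,0,0,0,0, 0,0,0,0,0,0]' 1 80
python3 -m inch '[0,0,0,0,0,0, 0,0,0,0,0,0, 0,0,0,0,0,0, 0,0,0,0,0,0, 0,0,0,0,0,0]'
```

```text
time: 3.38
eef_pos: [0.5029, -0.0943, 0.0428]
ee_rot: [[0.985, 0.171, 0.0], [0.171, -0.985, -0.0], [0.0, 0.0, -1.0]]
wrist_force: [-0.3, 0.7, 0.7]
width: 0.997
grip_force: 0.0
time: 4.0
eef_pos: [0.5028, -0.0931, 0.043]
ee_rot: [[0.985, 0.171, -0.0], [0.171, -0.985, 0.002], [0.0, -0.002, -1.0]]
wrist_force: [-0.4, 4.9, 2.6]
width: 0.127
grip_force: 78.7
time: 4.62
eef_pos: [0.5028, -0.0931, 0.043]
ee_rot: [[0.985, 0.171, -0.0], [0.171, -0.985, 0.002], [0.0, -0.002, -1.0]]
wrist_force: [-1.6, 4.9, 3.1]
width: 0.126
grip_force: 78.7
```

```bash
python3 -m inch '[0,-0.003,0,0,0,0, 0,-0.006,0,0,0,0, 0,-0.009,0,0,0,0, 0,-0.011,0,0,0,0, 0,-0.011,0,0,0,0]'
```

```text
time: 5.25
eef_pos: [0.5021, -0.0876, 0.0438]
ee_rot: [[0.985, 0.171, 0.003], [0.171, -0.985, -0.009], [0.001, 0.009, -1.0]]
wrist_force: [0.4, -9.6, 1.3]
width: 0.127
grip_force: 78.6
```

```bash
python3 -m inch '[0,-0.0015,0,0,0,0, 0,-0.003,0,0,0,0, 0,-0.004,0,0,0,0, 0,-0.004,0,0,0,0, 0,-0.004,0,0,0,0]'
```

```text
time: 5.88
eef_pos: [0.5015, -0.0845, 0.044]
ee_rot: [[0.985, 0.171, 0.003], [0.171, -0.985, -0.011], [0.001, 0.011, -1.0]]
wrist_force: [0.4, -12.1, 1.8]
width: 0.123
grip_force: 78.7
```

```bash
python3 -m inch '[0,-0.001,0,0,0,0, 0,-0.002,0,0,0,0, 0,-0.002,0,0,0,0, 0,-0.002,0,0,0,0, 0,-0.002,0,0,0,0]'
```

```text
time: 6.5
eef_pos: [0.5014, -0.0836, 0.0441]
ee_rot: [[0.985, 0.171, 0.004], [0.171, -0.985, -0.013], [0.001, 0.013, -1.0]]
wrist_force: [-0.0, -13.6, 1.0]
width: 0.129
grip_force: 78.7
```

```bash
python3 -m inch '[0,0,-0.003,0,0,0, 0,0,-0.006,0,0,0, 0,0,-0.009,0,0,0, 0,0,-0.012,0,0,0, 0,0,-0.012,0,0,0]'
```

```text
time: 7.12
eef_pos: [0.5014, -0.0834, 0.0553]
ee_rot: [[0.985, 0.171, 0.004], [0.171, -0.985, -0.012], [0.001, 0.013, -1.0]]
wrist_force: [1.8, -12.0, -2.0]
width: 0.126
grip_force: 78.5
```

```bash
python3 -m inch '[0,0,-0.006,0,0,0, 0,0,-0.014,0,0,0, 0,0,-0.022,0,0,0, 0,0,-0.030,0,0,0, 0,0,-0.036,0,0,0]'
python3 -m inch '[0,0.002,-0.008,0,0,0, 0,0.006,-0.016,0,0,0, 0,0.010,-0.024,0,0,0, 0,0.014,-0.03,0,0,0, 0,0.014,-0.034,0,0,0]'
python3 -m inch '[0,0,0,0,0,0, 0,0,0,0,0,0, 0,0,0,0,0,0, 0,0,0,0,0,0, 0,0,0,0,0,0]'
python3 -c "
from pl import *
snap('wrist','pics/w4.png')"
```

```text
time: 7.75
eef_pos: [0.5012, -0.0826, 0.0912]
ee_rot: [[0.985, 0.17, 0.003], [0.17, -0.985, -0.011], [0.001, 0.012, -1.0]]
wrist_force: [3.1, -9.8, -3.7]
width: 0.124
grip_force: 78.5
time: 8.38
eef_pos: [0.5025, -0.0915, 0.1252]
ee_rot: [[0.985, 0.171, 0.0], [0.171, -0.985, -0.0], [0.0, 0.0, -1.0]]
wrist_force: [-0.5, 0.3, -1.7]
width: 0.124
grip_force: 78.6
time: 9.0
eef_pos: [0.5023, -0.0913, 0.1247]
ee_rot: [[0.985, 0.171, -0.0], [0.171, -0.985, -0.0], [-0.0, 0.0, -1.0]]
wrist_force: [0.2, 0.2, -2.2]
width: 0.127
grip_force: 78.6
```

View pics/w4.png

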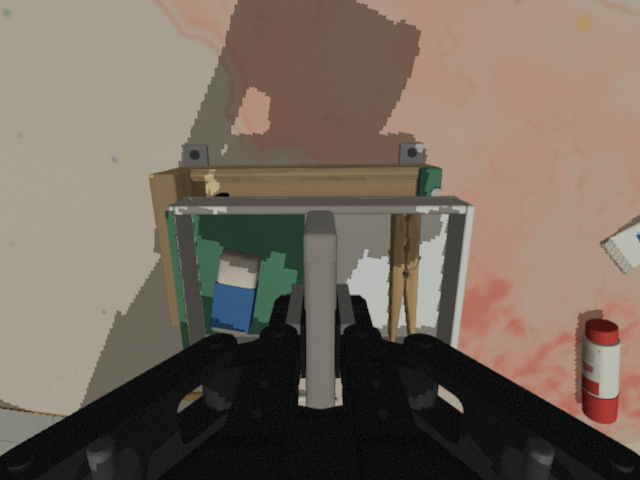

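The tray hangs level with the eraser (237,290) and peg (403,265) still in it. Now the half turn.

```bash
python3 -m inch '[0,0,0,0,0,-0.06, 0,0,0,0,0,-0.17, 0,0,0,0,0,-0.31, 0,0,0,0,0,-0.45, 0,0,0,0,0,-0.6]'
python3 -m inch '[0,0,0,0,0,-0.15, 0,0,0,0,0,-0.3, 0,0,0,0,0,-0.45, 0,0,0,0,0,-0.6, 0,0,0,0,0,-0.75]'
python3 -m inch '[0,0,0,0,0,-0.15, 0,0,0,0,0,-0.3, 0,0,0,0,0,-0.45, 0,0,0,0,0,-0.6, 0,0,0,0,0,-0.75]'
python3 -m inch '[0,0,0,0,0,-0.15, 0,0,0,0,0,-0.3, 0,0,0,0,0,-0.45, 0,0,0,0,0,-0.6, 0,0,0,0,0,-0.75]'
python3 -m inch '[0,0,0,0,0,-0.12, 0,0,0,0,0,-0.22, 0,0,0,0,0,-0.28, 0,0,0,0,0,-0.2916, 0,0,0,0,0,-0.2916]'
python3 -m inch '[0,0,0,0,0,0, 0,0,0,0,0,0, 0,0,0,0,0,0, 0,0,0,0,0,0, 0,0,0,0,0,0]'
python3 -c "
from pl import *
s=env.sense();print(s['eef_pos'],s['ee_rot'][:2,0],s['joint_pos'])
snap('wrist','pics/w5.png')"
```

```text
time: 9.68
eef_pos: [0.5024, -0.0913, 0.1248]
ee_rot: [[0.713, 0.701, 0.0], [0.701, -0.713, -0.0], [-0.0, 0.0, -1.0]]
wrist_force: [1.2, -0.1, -1.8]
width: 0.126
grip_force: 78.6
time: 10.3
eef_pos: [0.5024, -0.0913, 0.1248]
ee_rot: [[0.044, 0.999, 0.0], [0.999, -0.044, -0.0], [-0.0, 0.0, -1.0]]
wrist_force: [0.2, -0.5, -2.6]
width: 0.123
grip_force: 78.6
time: 10.92
eef_pos: [0.5024, -0.0913, 0.1248]
ee_rot: [[-0.649, 0.761, 0.0], [0.761, 0.649, -0.0], [-0.0, -0.0, -1.0]]
wrist_force: [-0.6, 0.7, -1.8]
width: 0.127
grip_force: 78.6
time: 11.55
eef_pos: [0.5024, -0.0913, 0.1248]
ee_rot: [[-0.993, 0.115, -0.0], [0.115, 0.993, -0.0], [0.0, -0.0, -1.0]]
wrist_force: [0.3, -0.3, -2.5]
width: 0.131
grip_force: 78.6
time: 12.18
eef_pos: [0.5024, -0.0913, 0.1248]
ee_rot: [[-0.985, -0.17, 0.0], [-0.17, 0.985, -0.0], [-0.0, -0.0, -1.0]]
wrist_force: [0.8, 0.6, -2.5]
width: 0.125
grip_force: 78.6
time: 12.8
eef_pos: [0.5024, -0.0913, 0.1248]
ee_rot: [[-0.985, -0.171, 0.0], [-0.171, 0.985, -0.0], [-0.0, -0.0, -1.0]]
wrist_force: [0.5, 0.2, -2.1]
width: 0.127
grip_force: 78.6
[ 0.50240355 -0.09130194  0.12480736] [-0.98528287 -0.17093173] [-2.90786308e-01  4.60252063e-02  1.62769394e+00 -8.37388734e-05
  1.46780671e+00 -2.03334927e+00]
```

View pics/w5.png

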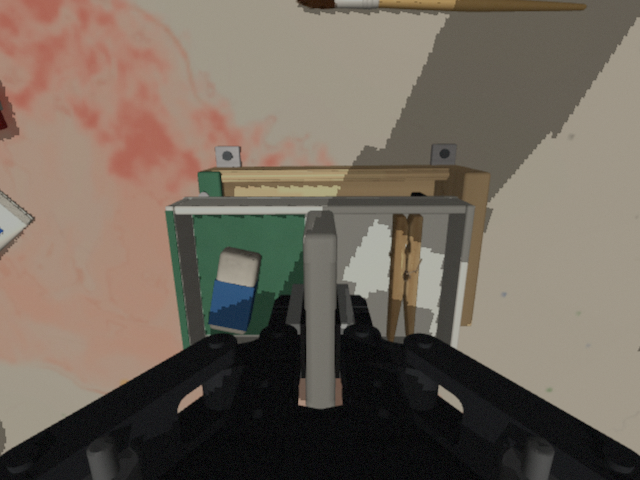

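The turned tray has its green end toward the lip, and both things are still in it. It lies nearly centred over the caddy, so I'll lower it to just above lip height, slightly back, then push the pad in.

```bash
python3 -m inch '[0,-0.003,0.008,0,0,0, 0,-0.005,0.018,0,0,0, 0,-0.005,0.028,0,0,0, 0,-0.005,0.037,0,0,0, 0,-0.005,0.041,0,0,0]'
python3 -m inch '[0,0.003,0,0,0,0, 0,0.006,0,0,0,0, 0,0.009,0,0,0,0, 0,0.012,0,0,0,0, 0,0.014,0,0,0,0]'
python3 -m inch '[0,0.001,0,0,0,0, 0,0.002,0,0,0,0, 0,0.003,0,0,0,0, 0,0.003,0,0,0,0, 0,0.003,0,0,0,0]'
```

```text
time: 13.48
eef_pos: [0.5027, -0.096, 0.0826]
ee_rot: [[-0.985, -0.171, -0.002], [-0.171, 0.985, 0.0], [0.002, 0.001, -1.0]]
wrist_force: [-0.8, -0.1, -2.2]
width: 0.132
grip_force: 78.6
time: 14.1
eef_pos: [0.5019, -0.0856, 0.0851]
ee_rot: [[-0.985, -0.171, 0.003], [-0.171, 0.985, -0.008], [-0.002, -0.008, -1.0]]
wrist_force: [1.3, -8.7, -1.7]
width: 0.124
grip_force: 78.7
time: 14.72
eef_pos: [0.5015, -0.0833, 0.0852]
ee_rot: [[-0.985, -0.171, 0.003], [-0.171, 0.985, -0.009], [-0.002, -0.009, -1.0]]
wrist_force: [0.8, -9.2, -2.0]
width: 0.127
grip_force: 78.8
```

```bash
python3 -m inch '[0,0.001,0,-0.004,0,0, 0,0.001,0.003,-0.008,0,0, 0,0.001,0.007,-0.008,0,0, 0,0.001,0.011,-0.008,0,0, 0,0.001,0.014,-0.008,0,0]'
python3 -m inch '[0,0,0.004,0,0,0, 0,0,0.008,0,0,0, 0,0,0.011,0,0,0, 0,0,0.013,0,0,0, 0,0,0.013,0,0,0]'
```

```text
time: 15.35
eef_pos: [0.5028, -0.0833, 0.0724]
ee_rot: [[-0.985, -0.171, 0.006], [-0.171, 0.985, -0.003], [-0.005, -0.004, -1.0]]
wrist_force: [1.0, -11.0, -0.9]
width: 0.125
grip_force: 79.2
time: 15.98
eef_pos: [0.5029, -0.0834, 0.0594]
ee_rot: [[-0.985, -0.171, 0.006], [-0.171, 0.985, -0.003], [-0.005, -0.004, -1.0]]
wrist_force: [2.2, -12.0, -0.6]
width: 0.13
grip_force: 78.9
```

```bash
python3 -m inch '[0,0,0.003,0,0,0, 0,0,0.006,0,0,0, 0,0,0.009,0,0,0, 0,0,0.011,0,0,0, 0,0,0.012,0,0,0]'
python3 -m inch '[0,0,0.002,0,0,0, 0,0,0.003,0,0,0, 0,0,0.004,0,0,0, 0,0,0.005,0,0,0, 0,0,0.005,0,0,0]'
```

```text
time: 16.6
eef_pos: [0.5032, -0.0834, 0.0477]
ee_rot: [[-0.985, -0.171, 0.006], [-0.171, 0.985, -0.003], [-0.006, -0.004, -1.0]]
wrist_force: [2.4, -13.3, 0.5]
width: 0.126
grip_force: 79.1
time: 17.23
eef_pos: [0.5034, -0.0835, 0.0434]
ee_rot: [[-0.985, -0.171, 0.007], [-0.171, 0.985, -0.004], [-0.006, -0.005, -1.0]]
wrist_force: [2.0, -12.7, 2.4]
width: 0.124
grip_force: 79.5
```

```bash
python3 -m inch '[0,0,0.001,0,0,0, 0,-0.002,0.001,0,0,0, 0,-0.005,0.001,0,0,0, 0,-0.008,0.001,0.004,0,0, 0,-0.010,0.001,0.008,0,0]'
python3 -m inch '[0,-0.002,0,0,0,0, 0,-0.004,0,0,0,0, 0,-0.006,0,0,0,0, 0,-0.006,0,0,0,0, 0,-0.006,0,0,0,0]'
```

```text
time: 17.85
eef_pos: [0.5046, -0.0895, 0.043]
ee_rot: [[-0.985, -0.172, 0.007], [-0.172, 0.985, -0.003], [-0.006, -0.005, -1.0]]
wrist_force: [-1.4, -2.4, 9.0]
width: 0.123
grip_force: 80.6
time: 18.48
eef_pos: [0.5051, -0.0927, 0.043]
ee_rot: [[-0.985, -0.172, 0.006], [-0.172, 0.985, 0.002], [-0.006, 0.001, -1.0]]
wrist_force: [-2.5, 4.4, 10.6]
width: 0.126
grip_force: 80.8
```

```bash
python3 -m inch '[0,-0.001,-0.0005,0,0,0, 0,-0.002,-0.0005,0,0,0, 0,-0.003,-0.0005,0,0,0, 0,-0.003,-0.0005,0,0,0, 0,-0.003,-0.0005,0,0,0]'
```

```text
time: 19.1
eef_pos: [0.5051, -0.0928, 0.043]
ee_rot: [[-0.985, -0.173, 0.004], [-0.173, 0.985, 0.007], [-0.006, 0.006, -1.0]]
wrist_force: [-1.7, 12.7, 11.2]
width: 0.129
grip_force: 81.0
```

It doesn't move under 12.7 N, so it's against the end wall, which is home. I'll ease off, release and retreat.

```bash
python3 -m inch '[0,0.001,0,0,0,0, 0,0.003,-0.0005,0,0,0, 0,0.004,-0.001,0,0,0, 0,0.004,-0.001,0,0,0, 0,0.004,-0.001,0,0,0]'
python3 -m inch '[0,0,0,0,0,0, 0,0,0,0,0,0, 0,0,0,0,0,0, 0,0,0,0,0,0, 0,0,0,0,0,0]' -1
python3 -m inch '[0,0,0,0,0,0, 0,0,-0.005,0,0,0, 0,0,-0.02,0,0,0, 0,0,-0.045,0,0,0, 0,0,-0.075,0,0,0]'
python3 -m inch '[0,0,-0.03,0,0,0, 0,0,-0.06,0,0,0, 0,0,-0.085,0,0,0, 0,0,-0.1,0,0,0, 0,0,-0.1,0,0,0]'
python3 -m inch '[0,0,0,0,0,0, 0,0,0,0,0,0, 0,0,0,0,0,0, 0,0,0,0,0,0, 0,0,0,0,0,0]'
python3 -c "
from pl import *
snap('wrist','pics/w6.png')
a=cv2.imread('pics/w6.png');cv2.imwrite('pics/c6.png',cv2.resize(a[130:280,210:430],None,fx=3.6,fy=3.6,interpolation=2))"
```

```text
time: 19.73
eef_pos: [0.5051, -0.0928, 0.043]
ee_rot: [[-0.985, -0.171, 0.006], [-0.171, 0.985, -0.0], [-0.006, -0.001, -1.0]]
wrist_force: [1.4, 2.8, 7.3]
width: 0.125
grip_force: 80.3
time: 20.35
eef_pos: [0.5026, -0.0931, 0.04]
ee_rot: [[-0.985, -0.171, -0.0], [-0.171, 0.985, 0.0], [0.0, 0.0, -1.0]]
wrist_force: [-0.5, -0.2, 0.4]
width: 1.002
grip_force: 0.0
time: 20.98
eef_pos: [0.5027, -0.093, 0.1168]
ee_rot: [[-0.985, -0.171, 0.0], [-0.171, 0.985, -0.0], [-0.0, -0.0, -1.0]]
wrist_force: [0.7, 0.2, 0.7]
width: 1.001
grip_force: 0.0
time: 21.6
eef_pos: [0.5034, -0.0932, 0.2171]
ee_rot: [[-0.985, -0.171, 0.003], [-0.171, 0.985, -0.001], [-0.003, -0.002, -1.0]]
wrist_force: [0.2, -0.6, -0.4]
width: 0.999
grip_force: 0.0
time: 22.22
eef_pos: [0.5027, -0.093, 0.2151]
ee_rot: [[-0.985, -0.171, -0.0], [-0.171, 0.985, -0.0], [0.0, 0.0, -1.0]]
wrist_force: [0.4, 0.2, -0.4]
width: 0.999
grip_force: 0.0
```

View pics/c6.png

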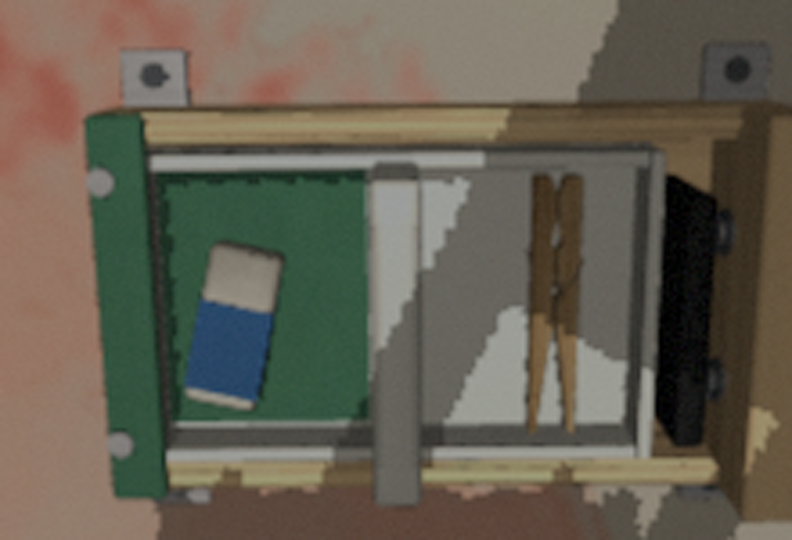

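The green end is under the lip (no rim is visible at column 150), the pad touches the white end, and both things are inside. One numeric check.

```bash
python3 -c "
from pl import *
f='pics/w6.npz';k=(210,130,3.6)
h=pl(f,[(370,170),(418,170),(377,502),(420,502)],.072,*k).mean(0)
l=pl(f,[(86,116),(140,112),(115,497),(168,497)],.039,*k).mean(0)
u=np.array([-.174,.985]);v=np.array([-.985,-.174]);print(h,l,'dx',(h-l)@u,'dy',(h-l)@v)
for n,p in(('handle',[(396,230),(398,330),(400,430)]),('rim L/R side',[(220,161),(600,158),(220,454),(600,452)])):
    print(n);pts('pics/w6.png',[(round(210+a/3.6),round(130+b/3.6)) for a,b in p])
s=env.sense();print(s['time'],s['wrist_force'])"
```

```text
[ 0.50245488 -0.0934767 ] [ 0.51513937 -0.16278587] dx 0.07047662961286792 dy 0.00043442971983992086
handle
(320, 194) [ 0.4759 -0.0981  0.0736]
(321, 222) [ 0.4994 -0.0932  0.0731]
(321, 249) [ 0.5229 -0.0891  0.0735]
rim L/R side
(271, 175) [ 0.4726 -0.1449  0.0338]
(377, 174) [ 0.455  -0.0481  0.033 ]
(271, 256) [ 0.5517 -0.1345  0.0329]
(377, 256) [ 0.5338 -0.0306  0.0327]
22.275 [-0.32706956 -0.33096456 -0.28252579]
```

The tray sits 70.5 mm from the lip's centre (70 expected) and 0.4 mm off across. Its rims are level within 1 mm, at the same height as before, so I'm handing in.

```bash
python3 -c "
from plant import env
print(env.close_job())"
```

```text
the job is handed in; nothing more can be done
None
```

The job is handed in at about 22 s of the 72 s allowed: the tray has been turned half round and is home, flat, with its green end under the lip and the eraser and peg inside. My last measurement put it within about 0.5 mm of home along and across the caddy. The robot never went near the paint tube or glue stick, and the hand-in returned no verdict.

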